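Clamp the stop solenoid and check its sprung plunger

TASK

Swing the hasp of the test stand over the solenoid and right down onto its catch. Then pull the sprung plunger out to its stop, hold it there for two seconds, and ease it all the way back in without letting it snap home. Leave the hasp fastened and don't disturb the other things on the counter.

Things in the scene. Friction and masses are not known exactly. Their poses are not given: they have to be found in the camera images.
- stand: Grey bench stand, fixed, with a silver stop solenoid (55 mm dia, 120 long) in a cradle sloping 25 degrees down to the stand's front (-x). Origin: on the counter, foot plate 220 x 140 mm spans x -90 to 130; x to the stand's back, y its left, z up. Copper studs at the back end; the sprung plunger comes out at the front, along stand (-0.906, 0, -0.423).
- guard_edge (a point): Middle of the front lower edge of a clear eye guard in a thin dark frame above the plunger, at stand (-83, 0, 180) mm. The guard is 57 mm deep (x), 118 wide (y), 8 thick, on posts at stand x -30, y +-56. It blocks a vertical gripper over the plunger head: come in under this edge with the fingers pointing forwards and down, tilted 30 to 45 degrees.
- plunger (a joint): Travel of the solenoid's sprung plunger, m: 0 fully in, 0.045 out at its stop. The spring pulls it in with about 3 N at 0 rising to 10 N at the stop; it flies back if let go.
- plunger_head (a point): Centre of the steel plunger head: a cylinder 28 mm dia, 28 mm long along the plunger axis, with a 38 mm dia, 6 mm thick flange at its outer end (14 to 20 mm outwards of this point). Moves with the plunger; point axes: -x points outwards along the pull, z square to the slope. Fully in it is at stand (-90, 0, 103) mm. Grip it across the stand's y.
- hasp (a joint): Angle of the clamp hasp, rad: 0 closed flat over the solenoid with its slot over the catch, 1.57 standing square to the cradle, 1.9 fully open. Stiff hinge, stays where it is left.
- hasp_hinge (a point): The hasp's hinge axis, on top of the left cheek of the cradle, at stand (1, 40, 179) mm; the axis runs along the slope, stand direction (0.906, 0, 0.423). Its axes are the stand's. The hasp is a steel strap 24 mm wide, 4 mm thick, reaching 105 mm from this axis, with a slot 68 to 92 mm out.
- hasp_tip (a point): Middle of the free end of the hasp strap, 105 mm from the hinge axis; a lip rises 14 mm from its upper (outer) face there.
- catch (a point): Top of the catch, a small steel wire loop on the right cheek that stands 11 mm above the closed hasp through its slot, 80 mm from the hinge axis.
- carton_small: Loose carton 90 x 60 x 45 mm beside the stand, origin under its centre. Bystander.
- carton_big: Loose carton 130 x 85 x 70 mm, origin under its centre. Bystander.
- fuel_pump: Loose silver cylindrical fuel pump, 128 mm long, 48 mm high, lying on rubber saddles beside the stand, origin under its centre. Bystander.
- cup: White cup, 76 mm dia, 85 mm tall, origin under its centre. Bystander.
- calculator: Black desk calculator 140 x 100 x 16 mm, origin under its centre. Bystander.
- starter: Starter motor, about 165 mm long, 110 mm high, on two feet, origin under its centre. Bystander.
- screwdriver: Screwdriver lying on the counter. Bystander.

How it is judged:
By the outcome, as a careful person would: the job done as asked, in the order asked, and still so for the second after the job is handed in, with the robot touching nothing.
It also fails if it takes over 58 s, if anything falls off the work surface, if the arm or the gripper's body presses on something with over 40 N, if the wrist force passes 120 N, or if a joint passes its speed limit or range.

ROBOT

A 6-joint arm with a two-finger parallel gripper is mounted at the origin on the work surface. World frame = base frame: x ahead of the robot, y to its left, z up, the work surface at z = 0. Lengths are in mm, angles in rad, forces in N, time in s.
With the tool pointing down it reaches from about 350 to 775 mm from the base axis. Payload 7.3 kg.
Tool frame: the origin (TCP) lies on the centre line of the jaws, within the pads' length; the fingertips stand 14 mm ahead of it and the grasp point (between the pads) lies 5 mm behind it; z points along the fingers, y is the line along which they close (so a half turn about z gives the same grasp; the last joint's range is limited). The gripper opens to 92 mm and grips with 3 to 60 N. Pads are 19 mm wide; open, the fingers measure 130 mm over their backs; the gripper's body (75 mm by 190 mm) begins 47 mm behind the grasp point.
Start: joints at [-1.464, 0.342, 1.524, -0, 1.275, -0.146], TCP at [131.332, -508.326, 240.741] pointing down, gripper open.
Joint ranges: [-2.53, 2.53], [-0.77, 2.02], [0.04, 2.7], [-1, 4.14], [0.28, 2.66], [-3.11, 3.11]. Speed limits (rad/s): [2.57, 2.57, 3.14, 3.14, 3.14, 3.14].

INTERFACE

Orientations are given as [roll, pitch, yaw] about the fixed x, y, z axes, in that order (R = Rz(yaw) Ry(pitch) Rx(roll)).
In Python, from plant import get_obs, capture, bot, spot_in, trace, pinpoint gives the robot as it stands.
- The arm moves only by the tool play_rows, never from a script. Its argument "rows" is a list of rows, each a list of 2 entries, a list of its own where there are three numbers: the shift along the world's x, y, z in units of 3 cm (1.0 is 3 cm), then the turn, a rotation vector about the world's x, y, z in units of 8 degrees (1.0 is 8 degrees). A call has 1 to 12 rows; each row shifts and turns the commanded pose from where the row before left it; what a row does not reach is not made up. A row lasts 1/8 s, in which the tool goes at most 62.5 mm and 10.7 degrees, less where a joint would pass 70% of its speed; a pose out of reach is approached as far as the arm can. A call with a number of a shift or a turn outside -1 to 1 is refused whole. A call with a gripper value outside its range is refused whole. "hand" is the opening, from -1 (shut) to 1 (fully open), set as the call begins (left out, the last holds). The fingers move at their own pace and stop on an object; the grip force is fixed at half the most. Time passes only in rows, so rows that do not move let the fingers close. It gives the time, the measured TCP pose, the force, the opening and the grip force at its end, in the units of the state.
- get_obs(): the state, without advancing time (a new reading comes with each control period).
- capture(name): name is "side" or "top"; returns a dict with "frame" (420x560x3 uint8, red, green, blue), "fov_y" (degrees; the focal length in pixels is half the picture's height over the tangent of half this angle, whatever the lens; pixels are square), "cx", "cy" (the principal point, pixels), "dist" ([k1, k2, p1, p2, k3] as OpenCV has them; the pictures are not rectified), "rvec" (rotation vector, rad) and "tvec" (3), from world to camera coordinates, as OpenCV has them. Camera axes: x right, y down, z forward; pixel columns grow to the right and rows downward; lengths in mm; the calibration is good to about 2 mm. A picture is of the moment at which its call begins. There is no depth.
- bot.close_job(): hands the job in; it is judged then, once.
Trained networks look in the newest picture that a camera, given by its name, has taken for a name from the list of things; names that differ only in an ending like _2 or _b are one class to them, and where a whole thing is asked for, a point or a joint stands for the part that bears it (a point fixed in the world has none). Each returns a list of dicts, best first, with "p" (0 to 1); they miss things now and then, are a little off and sometimes report something else, mostly with a low value. They report only what shows in the picture. A call takes as long as a camera call.
- spot_in(query, camera): "at" ([row, column] in pixels, amid what is visible of it).
- trace(query, camera): "mask" (420x560 bool, what is visible of it) and "at" ([row, column] in pixels, amid what is visible of it).
- pinpoint(query, camera): "at" ([row, column] in pixels: a listed point, or the origin of a listed thing).
The state is a dict: "time": time; "joint_positions": joint angles; "dq": joint speeds; "tau": joint torques, N m; "tool_pos": TCP position; "tcp_rot": TCP orientation; "contact_force": force on the tool from outside, world axes, zero at the start; "moment": the same for the moment, N m; "grip_width": finger opening in mm; "finger_force": force on a finger pad.
Only numpy, scipy, OpenCV 4.12 (cv2) and the standard library are available. Lean on these libraries where they do the work, as an engineer would, in place of code of your own. Each camera call takes 0.05 s, during which the arm holds its last target. There are 200 camera calls.

## Working session

There is one attempt and no reset: what is moved stays moved. The work goes in short steps, Python scripts to look and compute and a tool call to move; the robot and the scene stay as the last step left them, time stands still between calls to the robot, and variables do not carry over. Pictures are saved under pics/ and viewed, at most 10 in all, crops included, and the job is handed in when it is done.

Besides the shell and the picture viewer there is one more tool, called after ">>>" as a command line: name --argument value ..., lists and objects as JSON in quotes. play_rows: Moves the arm, as the interface text tells. Shifts and turns lie within -1 to 1; 1 stands for 3 cm of shift or 8 degrees of turn. Its arguments: {"type":"object","properties":{"rows":{"type":"array"},"hand":{"type":"number"}},"required":["rows"]}

```bash
mkdir -p pics; ls
cat > h.py <<'E'
import numpy as np, cv2
from plant import get_obs, capture, bot, spot_in, trace, pinpoint
def cam(c):
    f=c["frame"].shape[0]/2/np.tan(np.radians(c["fov_y"])/2)
    K=np.array([[f,0,c["cx"]],[0,f,c["cy"]],[0,0,1.]])
    return K,np.array(c["dist"],float),np.array(c["rvec"],float).reshape(3),np.array(c["tvec"],float).reshape(3)
def proj(P,C): return cv2.projectPoints(np.array(P,float).reshape(-1,3),C[2],C[3],C[0],C[1])[0].reshape(-1,2)
E
python3 - <<'E'
from h import *
ims=[]
for n in("side","top"):
    c=capture(n); C=cam(c); cv2.imwrite(f"pics/{n}0.png",cv2.cvtColor(c["frame"],cv2.COLOR_RGB2BGR))
    R=cv2.Rodrigues(C[2])[0]; print(n,C[0][0,0],(-R.T@C[3]).round(), R[2].round(2))
    for q in("stand","plunger_head","hasp_tip","hasp_hinge","guard_edge","catch","carton_small","carton_big","fuel_pump","cup","calculator","starter","screwdriver"):
        print(q,[(np.round(d["at"],1).tolist(),round(d["p"],2)) for d in pinpoint(q,n)[:2]])
print(get_obs())
E
```

```text
pics
side 381.1216004943 [410. 679. 748.] [ 0.12 -0.71 -0.69]
stand [([215.4, 263.8], 0.73)]
plunger_head [([209.2, 281.9], 0.54)]
hasp_tip [([145.2, 245.7], 0.51)]
hasp_hinge [([166.6, 242.6], 0.83), ([215.5, 261.5], 0.47)]
guard_edge [([182.3, 276.7], 0.96)]
catch [([160.1, 273.7], 0.78)]
carton_small [([205.7, 311.5], 0.78)]
carton_big [([147.9, 277.8], 0.91)]
fuel_pump [([235.3, 217.5], 0.9), ([215.5, 261.1], 0.72)]
cup [([369.2, 279.3], 0.66), ([147.0, 276.3], 0.32)]
calculator [([155.4, 335.0], 0.63)]
starter [([407.0, 202.6], 0.78), ([189.3, 346.5], 0.53)]
screwdriver [([188.6, 345.1], 0.79), ([166.9, 243.4], 0.54)]
top 442.47100161110086 [3.140e+02 1.000e+00 1.405e+03] [ 0.17  0.01 -0.99]
stand [([190.5, 309.3], 0.86)]
plunger_head [([207.7, 293.6], 0.68)]
hasp_tip [([166.7, 291.9], 0.62)]
hasp_hinge [([167.9, 302.9], 0.61)]
guard_edge [([199.7, 290.9], 0.82)]
catch [([188.8, 318.1], 0.61)]
carton_small [([232.5, 330.9], 0.82)]
carton_big [([184.8, 418.3], 0.84)]
fuel_pump [([166.1, 279.1], 0.96), ([210.2, 292.4], 0.29)]
cup [([236.1, 178.9], 0.78)]
calculator [([248.6, 414.6], 0.97)]
starter []
screwdriver [([266.6, 364.4], 0.88)]
{'time': 1.4, 'joint_positions': array([-1.46398947e+00,  3.41991774e-01,  1.52411306e+00,  9.34525835e-07,
        1.27541594e+00, -1.46009655e-01]), 'dq': array([-0.00048684, -0.00132142, -0.0002862 , -0.00065781,  0.00100741,
       -0.00095319]), 'tau': array([-3.54880012e-04, -4.31134987e+01, -2.44478506e+01,  7.17719248e-02,
        4.84875706e-02,  1.34077351e-05]), 'tool_pos': array([ 131.33690512, -508.31367041,  240.7402131 ]), 'tcp_rot': array([3.14152141e+00, 9.57312278e-06, 2.52816236e-01]), 'contact_force': array([ 0.33419559, -0.30598028,  0.36597988]), 'moment': array([-0.00924991, -0.00283312, -0.04386976]), 'finger_force': 0.0, 'grip_width': 91.78140391851498}
```

View pics/side0.png

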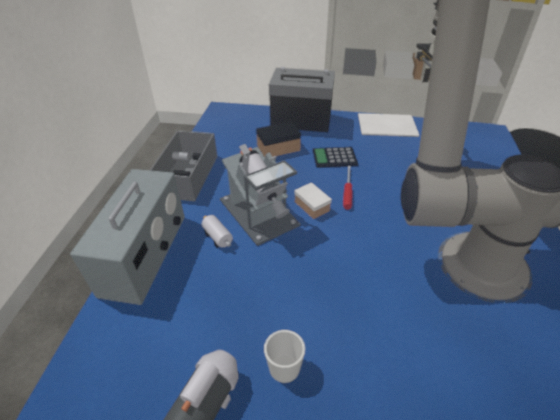

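View pics/top0.png

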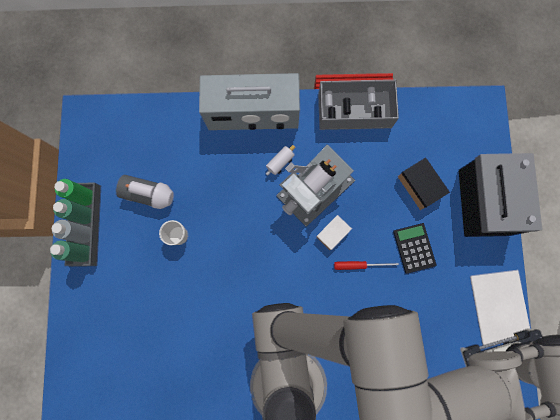

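```bash
cat >> h.py <<'E'
a=np.array([.906,0,.423]); n=np.array([-.423,0,.906]); H=np.array([1,40,179.])
def hasp(th,r,up=0):
    d=np.cos(th)*np.array([0,-1,0])+np.sin(th)*n; u=np.sin(th)*np.array([0,1,0])+np.cos(th)*n
    return H+r*d+up*u
def toW(p,X):
    c,s=np.cos(X[2]),np.sin(X[2]); return np.array([[c,-s,0],[s,c,0],[0,0,1]])@np.array(p)+[X[0],X[1],0]
def model(th,pl=0): return {"stand":[0,0,0],"plunger_head":np.array([-90,0,103.])-a*pl,"hasp_tip":hasp(th,105),"hasp_hinge":H,"guard_edge":[-83,0,180],"catch":hasp(0,80,11)}
E
cat > fit.py <<'E'
from h import *
from scipy.optimize import least_squares
obs=[];D={}
for nme in("side","top"):
    for k in range(5):
        c=capture(nme);C=cam(c)
        for q in model(0):
            for d in pinpoint(q,nme)[:1]: obs.append((nme,q,np.array(d["at"])[::-1]))
    D[nme]=C
def res(X):
    m=model(X[3]); return np.concatenate([proj(toW(m[q],X),D[nn])[0]-p for nn,q,p in obs])
best=min((least_squares(res,[470,0,y,1.7],loss="soft_l1",f_scale=2) for y in np.arange(-3,3.1,.5)),key=lambda r:r.cost)
X=best.x;print(X,best.cost)
r=res(X).reshape(-1,2)
for nn in D:
    for q in model(0):
        e=[r[i] for i,o in enumerate(obs) if o[:2]==(nn,q)]
        print(nn,q,len(e),np.median(e,0).round(1) if e else"")
np.save("X.npy",X)
for q,p in model(X[3]).items(): print(q,toW(p,X).round())
import plant
rows=[]
for q,h in dict(carton_small=0,carton_big=0,fuel_pump=0,cup=0,calculator=0,starter=0,screwdriver=0).items():
    d=pinpoint(q,"top")
    if d:
        C=D["top"];u=cv2.undistortPoints(np.array([[d[0]["at"][::-1]]],float),C[0],C[1])[0,0]
        R=cv2.Rodrigues(C[2])[0];o=-R.T@C[3];v=R.T@[u[0],u[1],1];print(q,(o-v*o[2]/v[2]).round())
# overlay
ims=[]
for nn in D:
    f=cv2.cvtColor(capture(nn)["frame"],cv2.COLOR_RGB2BGR)
    s=4;p0=proj(toW([0,0,90],X),D[nn])[0].astype(int)
    x0,y0=p0[0]-48,p0[1]-70
    g=cv2.resize(f[y0:y0+140,x0:x0+97],None,fx=s,fy=s,interpolation=cv2.INTER_CUBIC)
    P={k:v for k,v in model(X[3]).items()}
    for i,(sx,sy) in enumerate([(-90,-70),(-90,70),(130,70),(130,-70)]):P[i]=[sx,sy,0]
    P["gl"]=[-83,59,180];P["gr"]=[-83,-59,180];P["ho"]=H-a*12;P["to"]=hasp(X[3],105)-a*12
    for k,v in P.items():
        w=((proj(toW(v,X),D[nn])[0]-[x0,y0]+.5)*s).astype(int);cv2.circle(g,tuple(w),3,(0,0,255),-1);cv2.putText(g,str(k)[-4:],tuple(w+3),0,.35,(0,255,0))
    ims.append(g)
cv2.imwrite("pics/ov.png",np.hstack(ims))
E
python3 fit.py
```

```text
[591.01053031 -83.00207702  -0.85092477 -48.61858689] 535.7781792371031
side stand 5 [-0.6 -1.2]
side plunger_head 5 [-2.7 -0.6]
side hasp_tip 4 [0.4 0.8]
side hasp_hinge 5 [2.1 2.5]
side guard_edge 5 [-1.1  2.5]
side catch 5 [-0.5 -0.7]
top stand 5 [1. 2.]
top plunger_head 5 [-2.2 -3.1]
top hasp_tip 5 [-1.7  4.4]
top hasp_hinge 5 [0.4 2.5]
top guard_edge 5 [1.5 1.3]
top catch 5 [ 1.9 -1.5]
stand [591. -83.   0.]
plunger_head [532. -15. 103.]
hasp_tip [599. -19. 274.]
hasp_hinge [622. -57. 179.]
guard_edge [536. -21. 180.]
catch [ 559. -107.  189.]
carton_small [ 461. -146.    0.]
carton_big [ 606. -438.    0.]
fuel_pump [696.  15.   0.]
cup [464. 342.   0.]
calculator [ 407. -401.    0.]
starter [595. 447.   0.]
screwdriver [ 357. -244.    0.]
```

View pics/ov.png

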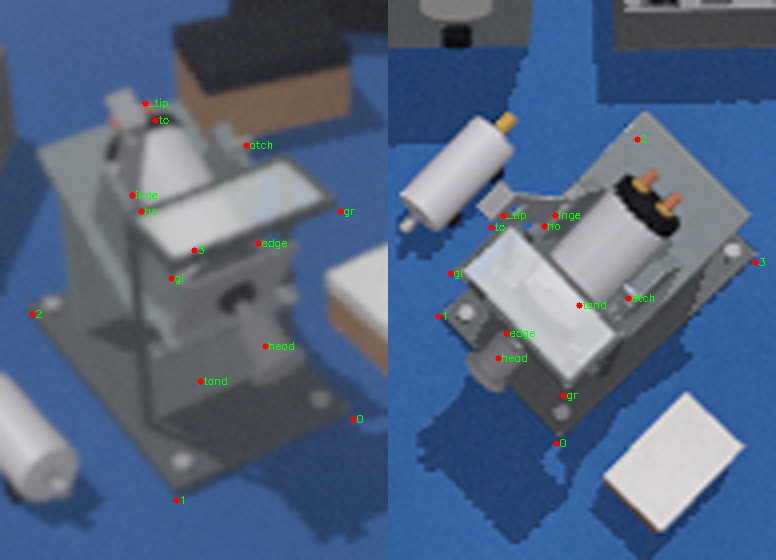

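```bash
cat > fit2.py <<'E'
from h import *
from scipy.optimize import least_squares
X0=np.load("X.npy");D={};obs=[]
man={"side":{"s2":(52,303),"s1":(183,462),"s0":(320,398),"c1":(178,495),"c2":(35,313)},
"top":{"s1":(467,312),"s0":(562,410),"s3":(733,250),"c0":(560,436),"c1":(437,315)}}
for nn in("side","top"):
    for k in range(3):
        C=D[nn]=cam(capture(nn))
        for q in model(0):
            for d in pinpoint(q,nn)[:1]: obs.append((nn,q,np.array(d["at"])[::-1],.6))
    p0=proj(toW([0,0,90],X0),C)[0].astype(int); o=p0-[48,70]; off=388 if nn=="top" else 0
    for q,p in man[nn].items(): obs.append((nn,q,(np.array(p)-[off,0])/4+o-.5+.125,2))
def M(X):
    m=model(X[3]);i=X[4]
    for k,(x,y) in enumerate([(-90,-70),(-90,70),(130,70),(130,-70)]):
        m[f"c{k}"]=[x,y,X[5]];m[f"s{k}"]=[x-i*(1 if x>0 else -1),y-i*np.sign(y),X[5]+2]
    return m
def res(X):
    m=M(X); return np.concatenate([(proj(toW(m[q],X),D[nn])[0]-p)*w for nn,q,p,w in obs])
b=least_squares(res,list(X0[:3])+[1.7,14,8],loss="soft_l1",f_scale=2,bounds=([0,-500,-3,1.2,5,2],[900,500,3,1.9,25,15]))
X=b.x;print(X.round(3));np.save("X.npy",X)
m=M(X)
for nn in D:
    for q in m:
        e=[proj(toW(m[q],X),D[nn])[0]-o[2] for o in obs if o[:2]==(nn,q)]
        if e: print(nn,q,np.median(e,0).round(1))
for q,p in model(X[3]).items(): print(q,toW(p,X).round())
ims=[]
for nn in D:
    f=cv2.cvtColor(capture(nn)["frame"],cv2.COLOR_RGB2BGR);s=7
    p0=proj(toW([0,20,180],X),D[nn])[0].astype(int);x0,y0=p0-[28,42]
    g=cv2.resize(f[y0:y0+85,x0:x0+57],None,fx=s,fy=s,interpolation=cv2.INTER_CUBIC)
    P=[[-83,59,180],[-83,-59,180],[-26,59,188],[-26,-59,188],H,model(0)["catch"],model(0)["plunger_head"]]
    for v in P:
        w=((proj(toW(v,X),D[nn])[0]-[x0,y0]+.5)*s).astype(int);cv2.circle(g,tuple(w),3,(0,0,255),-1)
    for th,c in((1.57,(0,255,255)),(1.9,(0,255,0))):
        Q=[H-a*12,H+a*12,hasp(th,105)+a*12,hasp(th,105,14)+a*12,hasp(th,105,14)-a*12,hasp(th,105)-a*12]
        cv2.polylines(g,[np.array([((proj(toW(v,X),D[nn])[0]-[x0,y0]+.5)*s) for v in Q]).astype(int)],True,c,1)
    ims.append(g)
cv2.imwrite("pics/ov2.png",np.hstack(ims))
E
python3 fit2.py
```

```text
[593.36  -84.234  -0.834   1.684  15.368   9.098]
side stand [-2.1 -1.1]
side plunger_head [-2.8  0.5]
side hasp_tip [-0.7  2.3]
side hasp_hinge [1.2 2.9]
side guard_edge [-1.1 -0.8]
side catch [-2.  -0.8]
side s0 [0.  0.4]
side c1 [-0.6 -1.4]
side s1 [0.1 0.3]
side c2 [-2.4 -2. ]
side s2 [0.3 1. ]
top stand [0.6 0.1]
top plunger_head [-0.1 -2.4]
top hasp_tip [-1.6  3.9]
top hasp_hinge [-0.7  1.9]
top guard_edge [3.  0.5]
top catch [ 2.5 -0.3]
top c0 [0.  0.9]
top s0 [-0.3  0.5]
top c1 [ 0.6 -0.4]
top s1 [-0.1  0.4]
top s3 [-0.6  0.5]
stand [593. -84.   0.]
plunger_head [533. -18. 103.]
hasp_tip [603. -17. 274.]
hasp_hinge [624. -58. 179.]
guard_edge [538. -23. 180.]
catch [ 561. -108.  189.]
```

View pics/ov2.png

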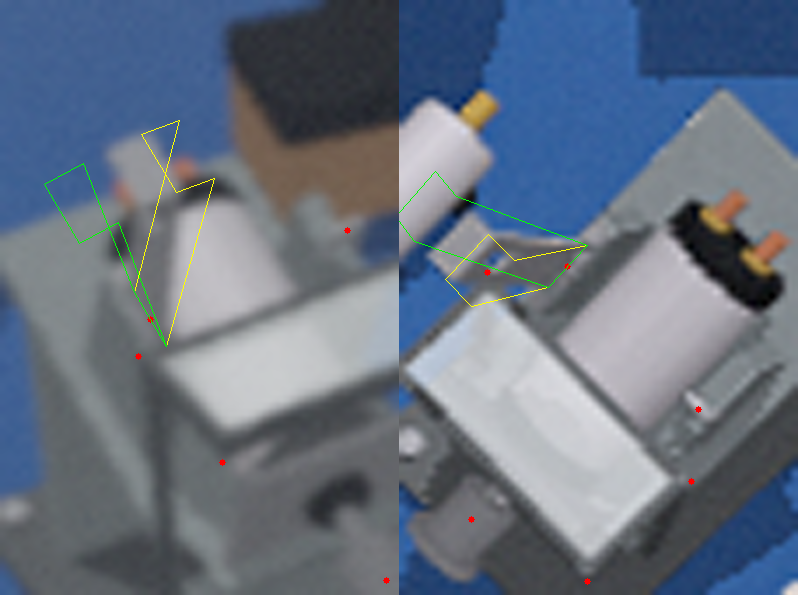

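```bash
cat >> h.py <<'E'
from scipy.spatial.transform import Rotation as Ro
def Rt(t,X):  # tool rotation in world, z tilted t deg to stand +x, y along stand -y... (half turn choice below)
    t=np.radians(t); z=np.array([np.sin(t),0,-np.cos(t)]); y=np.array([0,1.,0])
    R=np.stack([np.cross(y,z),y,z],1); c,s=np.cos(X[2]),np.sin(X[2])
    return np.array([[c,-s,0],[s,c,0],[0,0,1]])@R
def corner(cy,cn): return H+np.array([0,19-cy,0])+n*(cn+14)
def delta(p,R,o=None):
    o=o or get_obs(); R0=Ro.from_euler("xyz",o["tcp_rot"])
    return ((p-o["tool_pos"])/30).round(2),(np.degrees((Ro.from_matrix(R)*R0.inv()).as_rotvec())/8).round(2)
E
python3 - <<'E'
from h import *
X=np.load("X.npy");X[3]=1.70;np.save("X.npy",X)
P=toW(corner(-42,75),X);print(P,delta(P,Rt(25,X)),Rt(25,X).round(2));print(get_obs()["time"])
o=get_obs();print(Ro.from_euler("xyz",o["tcp_rot"]).as_matrix().round(2))
W=[(-42,75),(-27,75),(20,75),(34,54),(53,35),(60,17),(62,5),(62,-1)]
Q=[toW(corner(*w),X) for w in W]
for w,p,q in zip(W[1:],Q,Q[1:]): print(w,((q-p)/30).round(2),q.round())
E
```

```text
[643.54323375  10.76885301 259.634     ] (array([17.07, 17.3 ,  0.63]), array([-3.58,  1.07, 14.44])) [[-0.61  0.74  0.28]
 [ 0.67  0.67 -0.31]
 [-0.42  0.   -0.91]]
7.55
[[ 0.97  0.25  0.  ]
 [ 0.25 -0.97 -0.  ]
 [ 0.    0.   -1.  ]]
(-27, 75) [-0.37 -0.34  0.  ] [632.   1. 260.]
(20, 75) [-1.16 -1.05  0.  ] [598. -31. 260.]
(34, 54) [-0.15 -0.53 -0.63] [593. -47. 241.]
(53, 35) [-0.29 -0.62 -0.57] [585. -66. 223.]
(60, 17) [-0.   -0.34 -0.54] [584. -76. 207.]
(62, 5) [ 0.06 -0.17 -0.36] [586. -81. 196.]
(62, -1) [ 0.06 -0.06 -0.18] [588. -83. 191.]
```

>>> play_rows --hand -1 --rows '[[[0.9, 0.9, 0.7], [-0.2, 0.06, 0.8]], [[0.9, 0.9, 0.7], [-0.2, 0.06, 0.8]], [[0.9, 0.9, 0.7], [-0.2, 0.06, 0.8]], [[0.9, 0.9, 0.7], [-0.2, 0.06, 0.8]], [[0.9, 0.9, 0.7], [-0.2, 0.06, 0.8]], [[0.9, 0.9, 0.7], [-0.2, 0.06, 0.8]], [[0.9, 0.9, 0.6], [-0.2, 0.06, 0.8]], [[0.9, 0.9, 0.2], [-0.2, 0.06, 0.8]], [[0.9, 0.9, 0], [-0.2, 0.06, 0.8]], [[0.9, 0.9, 0], [-0.2, 0.06, 0.8]], [[0.9, 0.9, 0], [-0.2, 0.06, 0.8]], [[0.9, 0.9, 0], [-0.2, 0.06, 0.8]]]'

```text
time: 9.05
tool_pos: [456.1, -183.2, 390.9]
tcp_rot: [3.027, 0.305, 1.592]
contact_force: [0.4, -0.8, 0.1]
grip_width: 0.5
finger_force: 0.0
```

Run:
```python
from h import *
X=np.load("X.npy");P=toW(corner(-42,75),X);print(delta(P,Rt(25,X)),get_obs()["joint_positions"])
```

```text
(array([ 6.25,  6.47, -4.38]), array([-1.18,  0.37,  4.81])) [-0.39783023  0.08576579  1.48947713 -0.23400515  1.33858704 -0.40888129]
```

>>> play_rows --rows '[[[0.9, 0.95, 0], [-0.2, 0.06, 0.8]], [[0.9, 0.95, 0], [-0.2, 0.06, 0.8]], [[0.9, 0.95, 0], [-0.2, 0.06, 0.8]], [[0.9, 0.95, 0], [-0.2, 0.06, 0.8]], [[0.9, 0.95, 0], [-0.2, 0.06, 0.8]], [[0.9, 0.95, 0], [-0.2, 0.06, 0.8]], [[0.6, 0.6, 0], [0, 0, 0]], [[0, 0, 0], [0, 0, 0]]]'

```text
time: 10.05
tool_pos: [635.9, 5.9, 389.8]
tcp_rot: [3.141, 0.438, 2.304]
contact_force: [0.0, -0.1, 0.4]
grip_width: 0.1
finger_force: 0.0
```

Run:
```python
from h import *
X=np.load("X.npy");P=toW(corner(-42,75),X);print(delta(P,Rt(25,X)),get_obs()["joint_positions"])
```

```text
(array([ 0.25,  0.16, -4.34]), array([0.01, 0.01, 0.03])) [ 0.04582125  0.34830805  1.18840674 -0.34415532  1.3304458  -0.65097617]
```

Great. Descend to the start point and take a verification image before pushing.

>>> play_rows --rows '[[[0.25, 0.16, -0.5], [0, 0, 0]], [[0, 0, -0.9], [0, 0, 0]], [[0, 0, -0.9], [0, 0, 0]], [[0, 0, -0.9], [0, 0, 0]], [[0, 0, -0.8], [0, 0, 0]], [[0, 0, -0.34], [0, 0, 0]], [[0, 0, 0], [0, 0, 0]]]'

```text
time: 10.92
tool_pos: [642.5, 9.1, 259.9]
tcp_rot: [-3.142, 0.438, 2.302]
contact_force: [0.6, -0.1, 0.1]
grip_width: 0.6
finger_force: 0.0
```

```bash
cat > look.py <<'E'
import sys
from h import *
X=np.load("X.npy");o=get_obs();print(o["time"],o["tool_pos"].round(1),o["contact_force"].round(1))
ims=[]
for nn,hw in(("side",(40,60)),("top",(40,60))):
    c=capture(nn);C=cam(c);p0=proj(toW([-20,10,180],X),C)[0].astype(int);x0,y0=p0-[40,60]
    ims.append(cv2.resize(cv2.cvtColor(c["frame"],cv2.COLOR_RGB2BGR)[y0:y0+110,x0:x0+80],None,fx=5,fy=5,interpolation=cv2.INTER_CUBIC))
cv2.imwrite(f"pics/{sys.argv[1]}.png",np.hstack(ims))
E
python3 look.py a1
```

```text
10.925 [642.5   9.1 259.9] [ 0.6 -0.1  0.1]
```

View pics/a1.png

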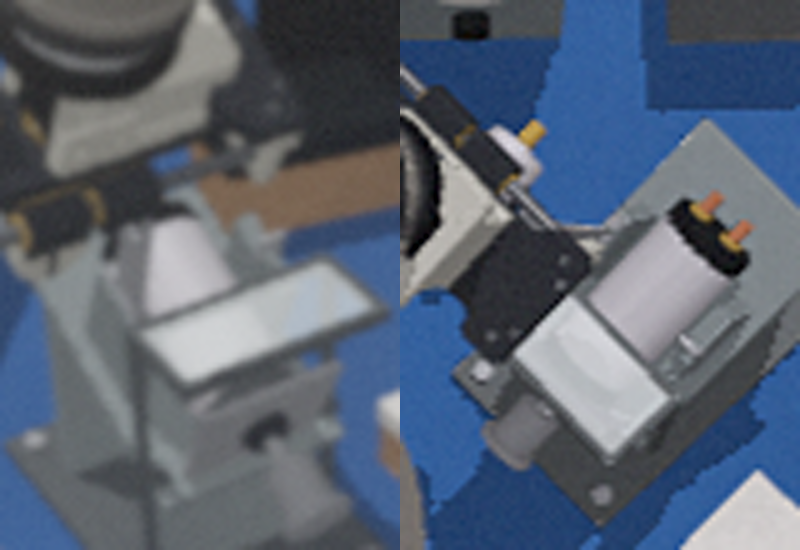

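>>> play_rows --rows '[[[-0.2, -0.17, 0], [0, 0, 0]], [[-0.2, -0.17, 0], [0, 0, 0]], [[-0.2, -0.17, 0], [0, 0, 0]], [[-0.2, -0.17, 0], [0, 0, 0]], [[-0.2, -0.17, 0], [0, 0, 0]]]'

```text
time: 11.65
tool_pos: [612.4, -16.4, 260.7]
tcp_rot: [3.14, 0.439, 2.301]
contact_force: [-0.2, 0.8, 0.0]
grip_width: 0.2
finger_force: 0.3
```

>>> play_rows --rows '[[[-0.2, -0.17, 0], [0, 0, 0]], [[-0.2, -0.17, 0], [0, 0, 0]], [[-0.1, -0.15, 0], [0, 0, 0]]]'

```text
time: 12.02
tool_pos: [597.3, -31.0, 260.4]
tcp_rot: [3.141, 0.439, 2.301]
contact_force: [0.4, -0.0, -0.7]
grip_width: 0.3
finger_force: 0.2
```

```bash
python3 look.py a2;python3 - <<'E'
from h import *
X=np.load("X.npy")
for nn in("side","top"):
    c=capture(nn);C=cam(c);print(nn,pinpoint("hasp_tip",nn)[:2],[proj(toW(hasp(t,105),X),C)[0].round() for t in(1.2,1.7)])
E
```

```text
12.025 [597.3 -31.  260.4] [ 0.4 -0.  -0.7]
side [{'at': [144.4, 264.8], 'p': 0.63}] [array([265., 143.]), array([246., 148.])]
top [{'at': [232.3, 330.2], 'p': 0.3}] [array([305., 182.]), array([290., 168.])]
```

View pics/a2.png

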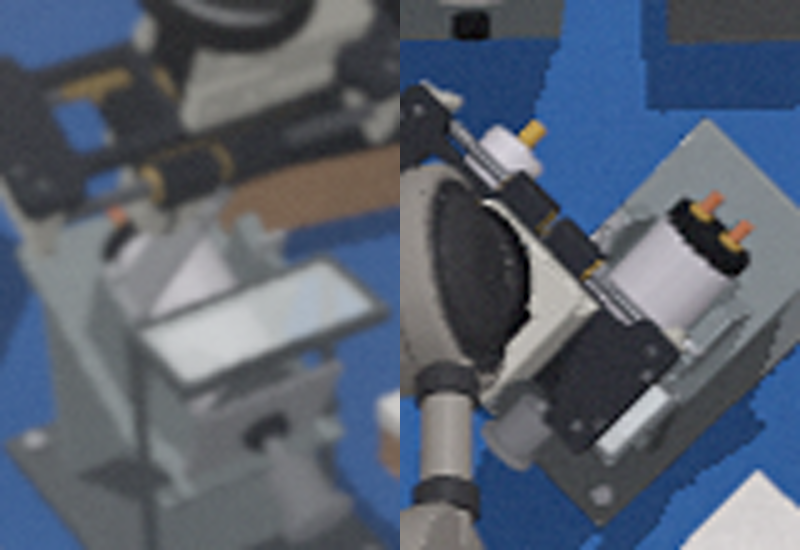

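>>> play_rows --rows '[[[-0.05, -0.18, -0.21], [0, 0, 0]], [[-0.05, -0.18, -0.21], [0, 0, 0]], [[-0.05, -0.18, -0.21], [0, 0, 0]], [[-0.09, -0.2, -0.19], [0, 0, 0]], [[-0.09, -0.2, -0.19], [0, 0, 0]], [[-0.09, -0.2, -0.19], [0, 0, 0]], [[0, -0.17, -0.27], [0, 0, 0]], [[0, -0.17, -0.27], [0, 0, 0]], [[0, 0, 0], [0, 0, 0]]]'

```text
time: 13.45
tool_pos: [584.8, -75.5, 207.2]
tcp_rot: [-3.141, 0.437, 2.301]
contact_force: [-0.1, -1.0, 0.8]
grip_width: 0.5
finger_force: 0.0
```

>>> play_rows --rows '[[[0.03, -0.08, -0.18], [0, 0, 0]], [[0.03, -0.08, -0.18], [0, 0, 0]], [[0.03, -0.03, -0.1], [0, 0, 0]], [[0, 0, 0], [0, 0, 0]]]'

```text
time: 13.95
tool_pos: [587.9, -80.8, 194.3]
tcp_rot: [3.141, 0.438, 2.302]
contact_force: [0.5, 0.0, -0.4]
grip_width: 0.3
finger_force: 0.0
```

>>> play_rows --rows '[[[0.03, -0.03, -0.1], [0, 0, 0]], [[0, 0, 0], [0, 0, 0]]]'

```text
time: 14.2
tool_pos: [588.3, -81.0, 193.8]
tcp_rot: [3.14, 0.44, 2.301]
contact_force: [-13.2, 7.5, 18.8]
grip_width: 0.5
finger_force: 11.1
```

>>> play_rows --rows '[[[0.02, -0.02, -0.07], [0, 0, 0]], [[0, 0, 0], [0, 0, 0]]]'

```text
time: 14.45
tool_pos: [588.5, -81.1, 193.5]
tcp_rot: [3.139, 0.441, 2.301]
contact_force: [-22.9, 12.6, 32.6]
grip_width: 0.4
finger_force: 19.8
```

>>> play_rows --hand -1 --rows '[[[-0.15, 0.15, 0.5], [0, 0, 0]], [[-0.25, 0.28, 0.8], [0, 0, 0]], [[-0.25, 0.28, 0.8], [0, 0, 0]], [[-0.9, 0.9, 0.6], [0, 0, 0]], [[-0.9, 0.9, 0], [0, 0, 0]], [[-0.9, 0.9, 0], [0, 0, 0]], [[-0.8, 0.9, 0], [0, 0, 0]]]'

```text
time: 15.32
tool_pos: [464.0, 47.7, 270.6]
tcp_rot: [3.14, 0.439, 2.301]
contact_force: [1.1, 0.1, 0.3]
grip_width: 0.7
finger_force: 0.0
```

```bash
python3 look.py a3;python3 - <<'E'
from h import *
X=np.load("X.npy")
for nn in("side","top"):
    c=capture(nn);C=cam(c)
    for q in("hasp_tip","plunger_head"):print(nn,q,[(np.round(d["at"],1),round(d["p"],2)) for d in pinpoint(q,nn)[:2]],proj(toW(hasp(0,105) if q=="hasp_tip" else [-90,0,103],X),C)[0].round(1)[::-1])
R=Rt(40,X);z=R[:,2];hd=toW([-90,0,103],X)
for s in(100,0):
    print(s,(hd+z*(5-s)).round(),delta(hd+z*(5-s),R))
print(z, get_obs()["joint_positions"])
E
```

```text
15.325 [464.   47.7 270.6] [1.1 0.1 0.3]
side hasp_tip [(array([155.7, 284.2]), 0.74)] [156.7 280.4]
side plunger_head [(array([208.5, 281. ]), 0.69)] [207.4 278.6]
top hasp_tip [(array([194.7, 332.2]), 0.62), (array([209.1, 290.2]), 0.48)] [195.9 330.4]
top plunger_head [(array([206.4, 290.9]), 0.55)] [205.8 290.8]
100 [492.  28. 176.] (array([ 0.88, -0.62, -3.15]), array([-1.38, -1.24,  0.05]))
0 [535. -20.  99.] (array([ 2.32, -2.21, -5.71]), array([-1.38, -1.24,  0.05]))
[ 0.43188064 -0.476083   -0.76604444] [ 0.1697038   0.11922886  1.81936921 -0.44025795  1.00406103 -0.35837247]
```

View pics/a3.png

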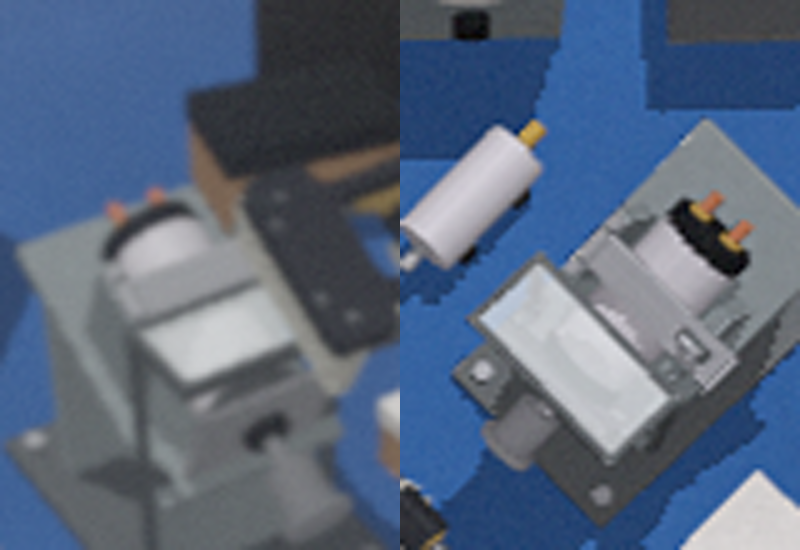

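>>> play_rows --hand 1 --rows '[[[0, 0, -0.6], [-0.7, -0.6, 0]], [[0.1, -0.1, -0.8], [-0.68, -0.64, 0.05]], [[0.2, -0.12, -0.9], [0, 0, 0]], [[0.5, -0.4, -0.85], [0, 0, 0]], [[0, 0, 0], [0, 0, 0]]]'

```text
time: 16.35
tool_pos: [489.5, 28.1, 178.2]
tcp_rot: [-3.136, 0.687, 2.308]
contact_force: [-0.7, 0.3, -0.3]
grip_width: 45.6
finger_force: 0.0
```

Run:
```python
from h import *
X=np.load("X.npy");R=Rt(40,X);z=R[:,2];hd=toW([-90,0,103],X)+[-2,0,0]
print(delta(hd+z*5,R),get_obs()["joint_positions"])
```

```text
(array([ 1.45, -1.6 , -2.63]), array([-0.04, -0.08,  0.03])) [ 0.25230228  0.29628221  2.02812716 -0.99541791  0.73659732  0.25726033]
```

Run:
```python
from h import *
X=np.load("X.npy");R=Rt(35,X);z=R[:,2];hd=toW([-90,0,103],X)+[-2,0,0]
for s in (60,0):print(delta(hd+z*(5-s),R))
```

```text
(array([ 0.67, -0.74, -1.  ]), array([0.42, 0.34, 0.02]))
(array([ 1.45, -1.59, -2.64]), array([0.42, 0.34, 0.02]))
```

>>> play_rows --rows '[[[0.17, -0.19, -0.25], [0.2, 0.17, 0]], [[0.17, -0.19, -0.25], [0.22, 0.17, 0.02]], [[0.17, -0.18, -0.25], [0, 0, 0]], [[0.16, -0.18, -0.25], [0, 0, 0]], [[0, 0, 0], [0, 0, 0]]]'

```text
time: 16.98
tool_pos: [509.3, 6.7, 149.2]
tcp_rot: [3.14, 0.613, 2.308]
contact_force: [0.9, 0.5, 0.0]
grip_width: 91.0
finger_force: 0.0
```

Run:
```python
from h import *
X=np.load("X.npy");R=Rt(35,X);z=R[:,2];hd=toW([-90,0,103],X)+[-2,0,0]
o=get_obs();print(delta(hd+z*5,R),o["joint_positions"],o["grip_width"])
c=capture("top");print(pinpoint("plunger_head","top")[:1])
```

```text
(array([ 0.78, -0.88, -1.67]), array([ 0.  ,  0.01, -0.01])) [ 0.14863738  0.345885    2.00983756 -0.93506281  0.6353141   0.14398453] 90.98085765488912
[{'at': [206.8, 291.8], 'p': 0.67}]
```

>>> play_rows --rows '[[[0.15, -0.17, -0.32], [0, 0, 0]], [[0.15, -0.17, -0.32], [0, 0, 0]], [[0.12, -0.14, -0.26], [0, 0, 0]], [[0, 0, 0], [0, 0, 0]]]'

```text
time: 17.58
tool_pos: [523.5, -7.1, 125.0]
tcp_rot: [3.141, 0.607, 2.308]
contact_force: [0.4, -0.1, -0.9]
grip_width: 91.8
finger_force: 0.0
```

Run:
```python
from h import *
X=np.load("X.npy");R=Rt(35,X);z=R[:,2];hd=toW([-90,0,103],X)+[-2,0,0]
o=get_obs();print(delta(hd+z*5,R),o["joint_positions"],o["grip_width"])
```

```text
(array([ 0.31, -0.42, -0.87]), array([-0.02, -0.02, -0.  ])) [ 0.10888309  0.40376042  2.00680941 -0.99668773  0.58215988  0.18802156] 91.80475503217762
```

Run:
```python
from h import *
X=np.load("X.npy");R=Rt(31,X);z=R[:,2];hd=toW(np.array([-90,0,103])-2*a,X)+[-1.5,0,0]
o=get_obs()
for s in(25,0):print(delta(hd+z*(5-s),R))
```

```text
(array([-0.01, -0.05, -0.19]), array([ 0.35,  0.32, -0.  ]))
(array([ 0.28, -0.37, -0.91]), array([ 0.35,  0.32, -0.  ]))
```

>>> play_rows --rows '[[[-0.01, -0.05, -0.1], [0.35, 0.32, 0]], [[0.0, 0.0, -0.09], [0, 0, 0]], [[0.1, -0.11, -0.24], [0, 0, 0]], [[0.1, -0.11, -0.24], [0, 0, 0]], [[0.09, -0.1, -0.24], [0, 0, 0]], [[0, 0, 0], [0, 0, 0]]]'

```text
time: 18.32
tool_pos: [531.4, -18.0, 97.3]
tcp_rot: [-3.141, 0.54, 2.308]
contact_force: [-0.3, -0.0, 0.2]
grip_width: 91.7
finger_force: 0.0
```

```bash
python3 - <<'E'
from h import *
X=np.load("X.npy");R=Rt(31,X);z=R[:,2];hd=toW(np.array([-90,0,103])-2*a,X)+[-1.5,0,0]
o=get_obs();print(delta(hd+z*5,R),o["joint_positions"],o["contact_force"])
E
python3 look.py a4
```

```text
(array([ 0.02, -0.01,  0.02]), array([-0.  , -0.01, -0.  ])) [ 0.05034936  0.45266827  1.987824   -0.91854257  0.52482504  0.0848003 ] [-0.28425803 -0.04067164  0.24163149]
18.325 [531.4 -18.   97.3] [-0.3 -0.   0.2]
```

View pics/a4.png

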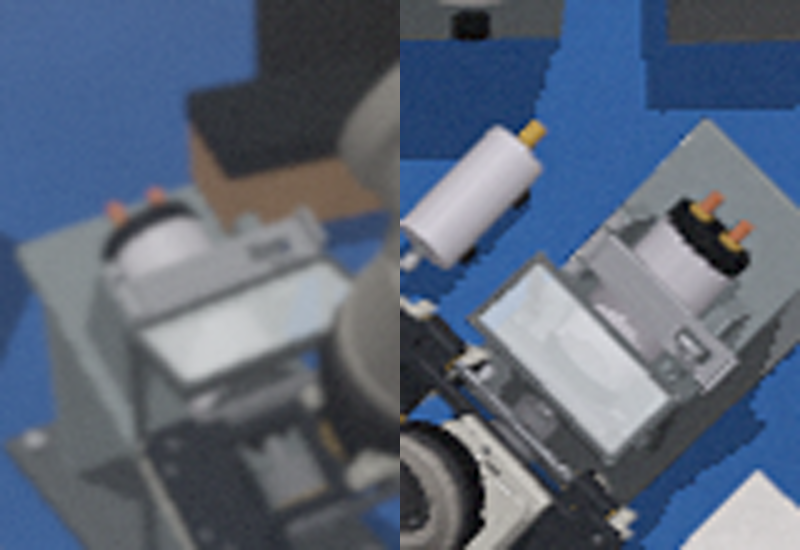

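>>> play_rows --hand -1 --rows '[[[0, 0, 0], [0, 0, 0]], [[0, 0, 0], [0, 0, 0]], [[0, 0, 0], [0, 0, 0]], [[0, 0, 0], [0, 0, 0]], [[0, 0, 0], [0, 0, 0]], [[0, 0, 0], [0, 0, 0]], [[0, 0, 0], [0, 0, 0]], [[0, 0, 0], [0, 0, 0]]]'

```text
time: 19.42
tool_pos: [532.0, -17.9, 98.5]
tcp_rot: [3.14, 0.542, 2.307]
contact_force: [2.0, -1.9, 0.3]
grip_width: 27.1
finger_force: 32.0
```

>>> play_rows --rows '[[[-0.06, 0.067, -0.042], [0, 0, 0]], [[-0.091, 0.1, -0.063], [0, 0, 0]], [[-0.091, 0.1, -0.063], [0, 0, 0]], [[-0.091, 0.1, -0.063], [0, 0, 0]], [[-0.091, 0.1, -0.063], [0, 0, 0]], [[-0.091, 0.1, -0.063], [0, 0, 0]], [[-0.091, 0.1, -0.063], [0, 0, 0]], [[-0.091, 0.1, -0.063], [0, 0, 0]], [[-0.091, 0.1, -0.063], [0, 0, 0]]]'

```text
time: 20.55
tool_pos: [508.5, 8.1, 82.3]
tcp_rot: [-3.141, 0.54, 2.307]
contact_force: [9.5, -10.5, -9.2]
grip_width: 27.1
finger_force: 32.3
```

Run:
```python
from h import *
X=np.load("X.npy");o=get_obs();A=toW(a,X)-[X[0],X[1],0]
print((o["tool_pos"]-[532,-17.9,98.5])@-A,o["contact_force"]@A,o["contact_force"],o["joint_positions"],o["grip_width"])
```

```text
38.54950102580994 8.952953332047755 [  9.48652554 -10.51554168  -9.1679506 ] [ 0.11625793  0.46361004  2.03974442 -0.99668956  0.52231184  0.23571317] 27.084612057825318
```

>>> play_rows --rows '[[[0.02, -0.02, -0.05], [0.09, 0.08, 0]], [[0, 0, 0], [0.09, 0.08, 0]], [[-0.04, 0.045, -0.028], [0, 0, 0]], [[-0.04, 0.045, -0.028], [0, 0, 0]], [[0, 0, 0], [0, 0, 0]]]'

```text
time: 21.18
tool_pos: [506.9, 9.9, 80.9]
tcp_rot: [3.141, 0.509, 2.307]
contact_force: [-1.2, -6.0, 13.2]
grip_width: 27.3
finger_force: 31.5
```

```bash
cat > st.py <<'E'
from h import *
X=np.load("X.npy");o=get_obs();A=toW(a,X)-[X[0],X[1],0];N=toW(n,X)-[X[0],X[1],0];Y=np.cross(N,A)
d=o["tool_pos"]-[532,-17.9,98.5];F=o["contact_force"]
print(o["time"],"out",-d@A,"n",d@N,"y",d@Y,"F a,n,y",F@A,F@N,F@Y,o["joint_positions"][3:5],o["grip_width"],o["moment"].round(2))
E
python3 st.py
```

```text
21.175 out 41.35048052781778 n -0.13807768162591216 y 0.07900947484837789 F a,n,y 8.895378250334485 10.460787114763036 -4.886443131658887 [-0.92025389  0.51713455] 27.258805336905727 [-1.38 -0.61 -0.34]
```

>>> play_rows --rows '[[[-0.045, 0.05, 0.0], [0, 0, 0]], [[-0.036, 0.04, -0.025], [0, 0, 0]], [[-0.036, 0.04, -0.025], [0, 0, 0]], [[0, 0, 0], [0, 0, 0]]]'

```text
time: 21.68
tool_pos: [504.8, 12.2, 79.6]
tcp_rot: [-3.141, 0.512, 2.306]
contact_force: [10.2, -17.7, 3.6]
grip_width: 27.3
finger_force: 32.4
```

```bash
python3 st.py
```

```text
21.675 out 44.772984113207784 n 0.02813917057645199 y 0.11390065515419993 F a,n,y 19.632103149919185 -5.147317669199019 -4.29132261366247 [-0.93153887  0.51859716] 27.297673049234586 [-2.58 -1.68 -0.31]
```

>>> play_rows --rows '[[[0, 0, 0], [0, 0, 0]], [[0, 0, 0], [0, 0, 0]], [[0, 0, 0], [0, 0, 0]], [[0, 0, 0], [0, 0, 0]], [[0, 0, 0], [0, 0, 0]], [[0, 0, 0], [0, 0, 0]], [[0, 0, 0], [0, 0, 0]], [[0, 0, 0], [0, 0, 0]], [[0, 0, 0], [0, 0, 0]], [[0, 0, 0], [0, 0, 0]], [[0, 0, 0], [0, 0, 0]], [[0, 0, 0], [0, 0, 0]]]'

```text
time: 23.18
tool_pos: [504.8, 12.2, 79.6]
tcp_rot: [-3.141, 0.511, 2.306]
contact_force: [11.0, -18.2, 4.2]
grip_width: 27.3
finger_force: 32.4
```

>>> play_rows --rows '[[[0, 0, 0], [0, 0, 0]], [[0, 0, 0], [0, 0, 0]], [[0, 0, 0], [0, 0, 0]], [[0, 0, 0], [0, 0, 0]], [[0, 0, 0], [0, 0, 0]], [[0, 0, 0], [0, 0, 0]], [[0, 0, 0], [0, 0, 0]], [[0, 0, 0], [0, 0, 0]], [[0, 0, 0], [0, 0, 0]]]'

```text
time: 24.3
tool_pos: [504.8, 12.2, 79.6]
tcp_rot: [-3.141, 0.511, 2.306]
contact_force: [10.1, -17.5, 4.3]
grip_width: 27.3
finger_force: 32.4
```

```bash
python3 st.py
```

```text
24.3 out 44.757100163000956 n 0.03453429626165416 y 0.10999212536650294 F a,n,y 19.748929520104983 -4.471255164986442 -4.257684918771989 [-0.93133767  0.51849023] 27.321081665816408 [-2.57 -1.64 -0.27]
```

>>> play_rows --rows '[[[0.051, -0.056, 0.035], [0, 0, 0]], [[0.051, -0.056, 0.035], [0, 0, 0]], [[0.051, -0.056, 0.035], [0, 0, 0]], [[0.051, -0.056, 0.035], [0, 0, 0]], [[0.051, -0.056, 0.035], [0, 0, 0]], [[0.051, -0.056, 0.035], [0, 0, 0]], [[0.051, -0.056, 0.035], [0, 0, 0]], [[0.051, -0.056, 0.035], [0, 0, 0]], [[0.051, -0.056, 0.035], [0, 0, 0]], [[0.051, -0.056, 0.035], [0, 0, 0]], [[0.051, -0.056, 0.035], [0, 0, 0]], [[0.051, -0.056, 0.035], [0, 0, 0]]]'

```text
time: 25.8
tool_pos: [521.2, -5.9, 90.9]
tcp_rot: [3.141, 0.507, 2.307]
contact_force: [0.2, -3.2, 5.9]
grip_width: 27.3
finger_force: 31.4
```

```bash
python3 st.py
```

```text
25.8 out 17.80036133720815 n -0.07046804410614538 y 0.08781342406996753 F a,n,y 4.804849189354218 4.313452942702 -1.984683638624214 [-0.86203401  0.52389436] 27.253985255716294 [-0.71 -0.3  -0.24]
```

>>> play_rows --rows '[[[0.051, -0.056, 0.035], [0, 0, 0]], [[0.051, -0.056, 0.035], [0, 0, 0]], [[0.051, -0.056, 0.035], [0, 0, 0]], [[0.051, -0.056, 0.035], [0, 0, 0]], [[0.051, -0.056, 0.035], [0, 0, 0]], [[0.03, -0.034, 0.021], [0, 0, 0]], [[0.03, -0.034, 0.021], [0, 0, 0]], [[0, 0, 0], [0, 0, 0]]]'

```text
time: 26.8
tool_pos: [530.4, -16.1, 97.3]
tcp_rot: [3.141, 0.507, 2.307]
contact_force: [-1.1, -1.9, 6.1]
grip_width: 27.4
finger_force: 31.3
```

```bash
python3 st.py
```

```text
26.8 out 2.6619219247067614 n -0.07504654211328643 y 0.05278962628634557 F a,n,y 3.2083004937334616 5.2842945547310896 -2.1095670504629034 [-0.8274379   0.52941694] 27.425661986829464 [-0.57 -0.29 -0.24]
```

Continue in small steps until the axial force turns.

>>> play_rows --rows '[[[0.02, -0.022, 0.014], [0, 0, 0]], [[0.02, -0.022, 0.014], [0, 0, 0]], [[0.02, -0.022, 0.014], [0, 0, 0]], [[0, 0, 0], [0, 0, 0]]]'

```text
time: 27.3
tool_pos: [532.1, -18.0, 98.5]
tcp_rot: [3.141, 0.507, 2.308]
contact_force: [-1.0, -2.1, 5.4]
grip_width: 27.4
finger_force: 31.3
```

```bash
python3 st.py
```

```text
27.3 out -0.08542770293827064 n -0.08789814940379952 y 0.04596149276237982 F a,n,y 3.1000835550493577 4.537970348982505 -2.139845483285548 [-0.82064065  0.53060949] 27.444980834829753 [-0.4  -0.17 -0.2 ]
```

>>> play_rows --rows '[[[0.02, -0.022, 0.014], [0, 0, 0]], [[0.02, -0.022, 0.014], [0, 0, 0]], [[0, 0, 0], [0, 0, 0]]]'

```text
time: 27.68
tool_pos: [532.4, -18.3, 98.6]
tcp_rot: [3.141, 0.505, 2.308]
contact_force: [-5.5, 5.5, 6.6]
grip_width: 26.8
finger_force: 30.9
```

```bash
python3 st.py
```

```text
27.675 out -0.5274826857961729 n -0.15141668967573735 y -0.00442352616340953 F a,n,y -4.253026011189267 9.26131671236957 -0.3632020623021356 [-0.81460764  0.5307922 ] 26.785590513560628 [ 0.5   0.29 -0.06]
```

>>> play_rows --hand 1 --rows '[[[0, 0, 0], [0, 0, 0]], [[0, 0, 0], [0, 0, 0]], [[0, 0, 0], [0, 0, 0]], [[0, 0, 0], [0, 0, 0]], [[0, 0, 0], [0, 0, 0]], [[0, 0, 0], [0, 0, 0]], [[0, 0, 0], [0, 0, 0]], [[0, 0, 0], [0, 0, 0]], [[-0.05, 0.05, 0.0], [0, 0, 0]], [[-0.1, 0.1, 0.2], [0, 0, 0]], [[-0.16, 0.18, 0.4], [0, 0, 0]], [[-0.2, 0.22, 0.4], [0, 0, 0]]]'

```text
time: 29.18
tool_pos: [518.3, -2.4, 130.2]
tcp_rot: [3.14, 0.507, 2.307]
contact_force: [0.3, -1.1, 0.1]
grip_width: 91.8
finger_force: 0.0
```

>>> play_rows --rows '[[[-0.3, 0.33, 0.6], [0, 0, 0]], [[-0.4, 0.4, 0.7], [0, 0, 0]], [[-0.4, 0.4, 0.7], [0, 0, 0]], [[-0.4, 0.4, 0.7], [0, 0, 0]], [[-0.2, 0.2, 0.4], [0, 0, 0]], [[0, 0, 0], [0, 0, 0]]]'

```text
time: 29.92
tool_pos: [467.7, 49.6, 223.2]
tcp_rot: [3.138, 0.508, 2.307]
contact_force: [0.7, -0.4, -0.3]
grip_width: 91.7
finger_force: 0.0
```

```bash
python3 look.py a5
python3 - <<'E'
from h import *
X=np.load("X.npy")
for nn in("side","top"):
    c=capture(nn);C=cam(c)
    for q in("hasp_tip","plunger_head","carton_small","fuel_pump"):print(nn,q,[(np.round(d["at"],1),round(d["p"],2)) for d in pinpoint(q,nn)[:1]])
E
```

```text
29.925 [467.7  49.6 223.2] [ 0.7 -0.4 -0.3]
side hasp_tip [(array([152.5, 280.6]), 0.67)]
side plunger_head [(array([207. , 282.6]), 0.61)]
side carton_small []
side fuel_pump [(array([238.5, 217.1]), 0.86)]
top hasp_tip [(array([194.6, 330.9]), 0.81)]
top plunger_head [(array([208.3, 291.3]), 0.57)]
top carton_small [(array([232.2, 330.5]), 0.9)]
top fuel_pump [(array([160.2, 279.7]), 0.75)]
```

View pics/a5.png

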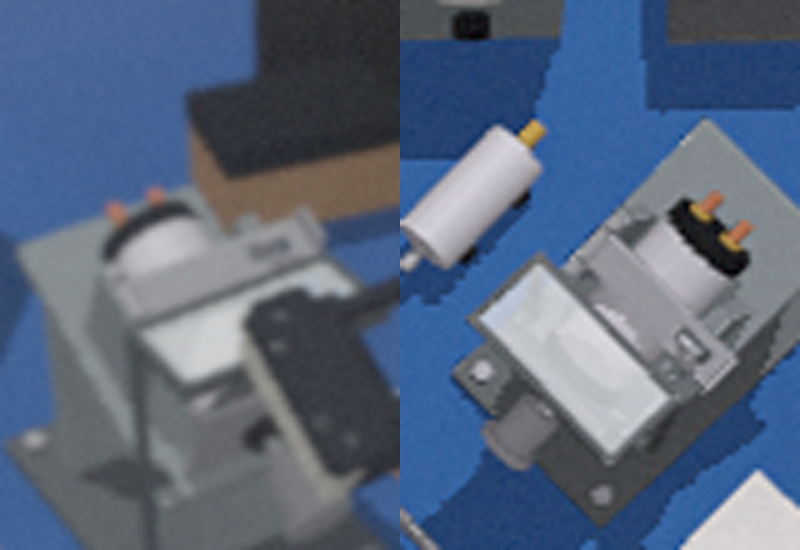

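The picture shows the hasp lying flat with the loop through its slot at (690,345) and the head back in its first place at (520,430). The pump and the carton haven't moved, and the gripper is clear.

```bash
python3 -c "
from h import *
print(bot.close_job())"
```

```text
the job is handed in; nothing more can be done
None
```

The hasp is closed on its catch. The plunger was pulled to its stop, held there about 2.6 s, and eased all the way home. The job is handed in, with the fuel pump and small carton unmoved in the last pictures; the other items were not rechecked.

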